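# Set the throwing order and ring the players in

### The job

Set the throwing order for the next leg on the ledge's peg markers: gently push the red peg fully home, then the white one, then the blue one, leaving the black peg standing. After that, call the players by lightly pressing the button on top of the copper bell until it rings, and let it go. Nothing is to be picked up or shifted: the bell, the dart pot, the flight punch and the two dart shafts stay where they are.

Things in the scene. Friction and masses are not known exactly. Their poses are not given: they have to be found in the camera images.
- marker_red: throw-order marker with the red head: oak block 54 x 54 mm, 28 mm high (brass collar to 30 mm), fixed to the copper ledge; origin at the centre of its underside, on the ledge's top face (30 mm above the table), z up. Its maple peg is captive in the middle
- peg_red (a joint): how far the red-headed peg has been pushed down, m: 0 standing up, 0.012 fully home. Starts between 0 and 0.002. No spring: it slides with about 2.5 N of friction and stays where it is left
- peg_red_top (a point): centre of the flat top (22 mm across) of the red peg's round head (26 mm across, 16 mm high); it rides down with the peg. 60 mm above the ledge at joint 0, 48 mm when fully home
- marker_white: throw-order marker with the white head: oak block 54 x 54 mm, 28 mm high (brass collar to 30 mm), fixed to the copper ledge; origin at the centre of its underside, on the ledge's top face (30 mm above the table), z up. Its maple peg is captive in the middle
- peg_white (a joint): how far the white-headed peg has been pushed down, m: 0 standing up, 0.012 fully home. Starts between 0 and 0.002. No spring: it slides with about 2.5 N of friction and stays where it is left
- peg_white_top (a point): centre of the flat top (22 mm across) of the white peg's round head (26 mm across, 16 mm high); it rides down with the peg. 60 mm above the ledge at joint 0, 48 mm when fully home
- marker_blue: throw-order marker with the blue head: oak block 54 x 54 mm, 28 mm high (brass collar to 30 mm), fixed to the copper ledge; origin at the centre of its underside, on the ledge's top face (30 mm above the table), z up. Its maple peg is captive in the middle
- peg_blue (a joint): how far the blue-headed peg has been pushed down, m: 0 standing up, 0.012 fully home. Starts between 0 and 0.002. No spring: it slides with about 2.5 N of friction and stays where it is left
- peg_blue_top (a point): centre of the flat top (22 mm across) of the blue peg's round head (26 mm across, 16 mm high); it rides down with the peg. 60 mm above the ledge at joint 0, 48 mm when fully home
- marker_black: throw-order marker with the black head: oak block 54 x 54 mm, 28 mm high (brass collar to 30 mm), fixed to the copper ledge; origin at the centre of its underside, on the ledge's top face (30 mm above the table), z up. Its maple peg is captive in the middle
- peg_black (a joint): how far the black-headed peg has been pushed down, m: 0 standing up, 0.012 fully home. Starts between 0 and 0.002. No spring: it slides with about 2.5 N of friction and stays where it is left
- peg_black_top (a point): centre of the flat top (22 mm across) of the black peg's round head (26 mm across, 16 mm high); it rides down with the peg. 60 mm above the ledge at joint 0, 48 mm when fully home
- bell: squat copper bar bell, 85 mm across, standing loose on the ledge, about 0.5 kg; origin at the centre of its underside, z up
- bell_button (a joint): how far the bell's button is pressed, m: 0 at rest, 0.006 at its stop; a spring of 1.5 N at rest rising to 4.5 N at the stop brings it back; it rings from 0.003
- bell_top (a point): centre of the top of the bell's round brass button (22 mm across), 65 mm above the ledge at rest; it moves down with the button
- dart_pot: green stoneware dart pot, 82 mm across, 90 mm high, with three darts whose flights reach 150 mm above the ledge; stands loose; origin at the centre of its underside
- punch: nickel-plated flight punch, plier-like, about 115 mm long, 40 mm wide, 36 mm high, lying loose on the ledge; origin at its underside near the middle, jaws to its +x
- shaft_a: tortoiseshell-effect dart shaft, a chunky square bar 44 x 12 x 12 mm with an 8 mm long thin steel stub at its +x end, lying loose on the ledge; origin at the centre of its underside
- shaft_b: tortoiseshell-effect dart shaft, a chunky square bar 44 x 12 x 12 mm with an 8 mm long thin steel stub at its +x end, lying loose on the ledge; origin at the centre of its underside
There are look-alikes about, which are no part of the job. There is more than one size of the bell; the one meant has the size given above.

How it is judged (in metres and radians):
On the way, in this order (a step that is already met when the one before it is completed fails the run):
1. the red peg is home, the white and blue pegs still up (value of joint peg_red above 0.0095 m and value of joint each of peg_white, peg_blue below 0.005 m), for 0.1 s.
2. the white peg is home, the blue peg still up (value of joint each of peg_red, peg_white above 0.0095 m and value of joint peg_blue below 0.005 m), for 0.1 s.
3. the blue peg is home (value of joint each of peg_red, peg_white, peg_blue above 0.0095 m), for 0.1 s.
4. the bell's button is pressed far enough to ring (value of joint bell_button above 0.003 m), for 0.04 s.
At the end, for the whole second after the job is handed in: Red, white and blue pegs pushed down at least 9.5 of 12 mm, the black peg less than 5 mm; the bell's button released (under 1.5 mm), the bell at rest and upright; bell, dart pot, punch and both shafts within 20 mm of where they began (all of step 3 and value of joint peg_black below 0.005 m and value of joint bell_button below 0.0015 m and linear speed of bell below 0.02 m/s and distance of each of bell, dart_pot, punch, shaft_a, shaft_b from where it was at the start of the episode below 0.02 m and angle between bell's own z axis and vertical below 0.1 rad); the robot touches nothing.
It fails at once if the black peg is pushed down (5 mm or more) (value of joint peg_black above 0.005 m).
It fails at once if the bell rings before the blue peg is home (value of joint bell_button above 0.003 m and value of joint peg_blue below 0.0095 m).
It fails at once if the bell is lifted (8 mm), tipped or shifted by more than 20 mm (height (world z) of bell above 0.038 m or distance of bell from where it was at the start of the episode above 0.02 m or angle between bell's own z axis and vertical above 0.25 rad).
It fails at once if a marker or the bell is pressed hard (over 25 N) (contact force between the arm and marker_red above 25 N or contact force between the arm and marker_white above 25 N or contact force between the arm and marker_blue above 25 N or contact force between the arm and marker_black above 25 N or contact force between the arm and bell above 25 N).
It fails at once if the dart pot, the flight punch or a dart shaft is shifted or lifted by more than 20 mm (distance of any of dart_pot, punch, shaft_a, shaft_b from where it was at the start of the episode above 0.02 m).
It also fails if it takes over 58 s, if anything falls off the work surface, if the arm or the gripper's body presses on something with over 40 N, if the wrist force passes 120 N, or if a joint passes its speed limit or range.

### The arm

A 6-joint arm with a two-finger parallel gripper is mounted at the origin on the work surface. World frame = base frame: x ahead of the robot, y to its left, z up, the work surface at z = 0. Lengths are in m, angles in degrees, forces in N, time in s.
With the tool pointing down it reaches from about 0.35 to 0.875 m from the base axis. Payload 4.2 kg.
Tool frame: the origin (TCP) lies midway between the tips of the shut fingers; the grasp point (between the pads) lies 19 mm behind it; z points along the fingers, y is the line along which they close (so a half turn about z gives the same grasp; the last joint's range is limited). The gripper opens to 87 mm and grips with 3 to 60 N. Pads are 19 mm wide; open, the fingers measure 117 mm over their backs; the gripper's body (75 mm by 190 mm) begins 51 mm behind the grasp point.
Start: joints at [91.421, 22.042, 0.453, 0, -68.411, -14.817], TCP at [0.145, 0.608, 0.196] pointing down, gripper open.
Joint ranges: [-179.83, 179.83], [-69.29, 118.12], [-61.27, 80.66], [-181.25, 117.63], [-171.15, -9.14], [-177.46, 177.46]. Speed limits (degrees/s): [159.86, 159.86, 180, 180, 180, 180].

### API

Orientations are given as a 3x3 rotation matrix whose columns are the frame's x, y, z axes.
In Python, from station import sense, capture, finish_job, silhouettes, landmark_of gives the robot as it stands.
- The arm moves only by the tool step_arm, never from a script. Its arguments are lists of equal length, an entry for each row: "linear": the shift along the tool's x, y, z in mm, a list of three; "delta_rot": the turn, a rotation vector about the tool's x, y, z in rad, a list of three; "grip": the finger opening in mm, from 0 to 87. A call has 1 to 10 rows; each row shifts and turns the commanded pose from where the row before left it, along the tool's axes as they then stand; what a row does not reach is not made up. A row lasts 1/8 s, in which the tool goes at most 62.5 mm and 10.7 degrees, less where a joint would pass 70% of its speed; a pose out of reach is approached as far as the arm can. A call with a gripper value outside its range is refused whole. The fingers move at their own pace and stop on an object; the grip force is fixed at half the most. Time passes only in rows, so rows that do not move let the fingers close. It gives the time, the measured TCP pose, the force, the opening and the grip force at its end, in the units of the state.
- sense(): the state, without advancing time (a new reading comes with each control period).
- capture(name): name is "scene" or "top" or "wrist"; returns a dict with "img" (400x640x3 uint8, red, green, blue), "fx", "fy", "cx", "cy" (pixels), "world_to_cam" (4x4, takes a point from world to camera coordinates); the wrist camera has in their place "mount" (4x4, takes a point from camera to tool coordinates, whose origin is the TCP and whose axes are the flange's). Camera axes: x right, y up, looking along -z (the intrinsics and any distortion apply to the point x, -y, -z); pixel columns grow to the right and rows downward; lengths in m; the calibration is good to about 2 mm. A picture is of the moment at which its call begins: read the wrist's pose just before it. There is no depth.
- finish_job(): hands the job in; it is judged then, once.
Trained networks look in the newest picture that a camera, given by its name, has taken for a name from the list of things; names that differ only in an ending like _2 or _b are one class to them, and where a whole thing is asked for, a point or a joint stands for the part that bears it (a point fixed in the world has none). Each returns a list of dicts, best first, with "score" (0 to 1); they miss things now and then, are a little off and sometimes report something else, mostly with a low value. They report only what shows in the picture. A call takes as long as a camera call. They do not tell look-alikes from the thing itself.
- silhouettes(camera, label): "mask" (400x640 bool, what is visible of it) and "point" ([column, row] in pixels, amid what is visible of it).
- landmark_of(camera, label): "point" ([column, row] in pixels: a listed point, or the origin of a listed thing).
The state is a dict: "time_s": time; "joints": joint angles; "joint_velocities": joint speeds; "effort": joint torques, N m; "tcp_pos": TCP position; "ee_rot": TCP orientation; "wrist_force": force on the tool from outside, world axes, zero at the start; "moment": the same for the moment, N m; "gripper_width": opening from 0.0 (shut) to 1.0 (fully open); "gripper_force": force on a finger pad.
Only numpy, scipy, OpenCV 4.12 (cv2) and the standard library are available. Lean on these libraries where they do the work, as an engineer would, in place of code of your own. Each camera call takes 0.05 s, during which the arm holds its last target. There are 200 camera calls.

## Working session

There is one attempt and no reset: what is moved stays moved. The work goes in short steps, Python scripts to look and compute and a tool call to move; the robot and the scene stay as the last step left them, time stands still between calls to the robot, and variables do not carry over. Pictures are saved under pics/ and viewed, at most 10 in all, crops included, and the job is handed in when it is done.

Besides the shell and the picture viewer there is one more tool, called after ">>>" by a JSON object that holds its "name" and its "arguments", one argument or row to a line. step_arm: Moves the arm, as the interface text tells. Its arguments: {"type":"object","properties":{"linear":{"type":"array"},"delta_rot":{"type":"array"},"grip":{"type":"array"}},"required":["linear","delta_rot","grip"]}

```bash
mkdir -p pics
cat > h.py <<'E'
import numpy as np, cv2
from station import *
def save(c,n): cv2.imwrite('pics/'+n,cv2.cvtColor(c['img'],cv2.COLOR_RGB2BGR))
def w2c(c,s=None):
    if 'world_to_cam' in c: return np.array(c['world_to_cam'])
    T=np.eye(4);T[:3,:3]=s['ee_rot'];T[:3,3]=s['tcp_pos']
    return np.linalg.inv(T@np.array(c['mount']))
def ray(c,p,W):
    d=np.array([(p[0]-c['cx'])/c['fx'],-(p[1]-c['cy'])/c['fy'],-1.])
    M=np.linalg.inv(W); return M[:3,3],M[:3,:3]@d
def atz(c,p,W,z):
    o,d=ray(c,p,W); return o+d*(z-o[2])/d[2]
E
python3 - <<'E'
from h import *
s=sense(); print(s['tcp_pos'],np.round(s['ee_rot'],3).tolist(),s['time_s'])
Z={'peg_red_top':.089,'peg_white_top':.089,'peg_blue_top':.089,'peg_black_top':.089,'bell_top':.095,'dart_pot':.03,'punch':.03,'shaft_a':.03}
for n in ['scene','top','wrist']:
    c=capture(n); save(c,n+'.png'); W=w2c(c,s); print(n,[k for k in c], c['fx'], np.linalg.inv(W)[:3,3])
    for l in Z:
        for r in landmark_of(n,l)[:3]:
            print(l,round(r['score'],2),np.round(r['point']),np.round(atz(c,r['point'],W,Z[l]),3))
E
```

```text
[0.14464056 0.60734793 0.19516576] [[0.973, -0.232, -0.0], [-0.232, -0.973, -0.002], [0.0, 0.002, -1.0]] 0.0
scene ['img', 'fx', 'fy', 'cx', 'cy', 'world_to_cam'] 380.34721638562706 [ 0.78391184 -0.5296461   0.88783111]
peg_red_top 0.6 [260. 281.] [ 0.498 -0.267  0.089]
peg_white_top 0.72 [297. 227.] [ 0.494 -0.101  0.089]
peg_white_top 0.4 [291. 217.] [ 0.467 -0.084  0.089]
peg_blue_top 0.71 [328. 174.] [0.478 0.088 0.089]
peg_blue_top 0.45 [347. 136.] [0.453 0.252 0.089]
peg_black_top 0.58 [329. 173.] [0.477 0.095 0.089]
bell_top 0.51 [382. 220.] [0.669 0.021 0.095]
bell_top 0.43 [294. 114.] [0.271 0.247 0.095]
dart_pot 0.87 [419. 136.] [0.63  0.426 0.03 ]
shaft_a 0.62 [407. 162.] [0.64  0.303 0.03 ]
shaft_a 0.55 [309. 341.] [ 0.654 -0.311  0.03 ]
top ['img', 'fx', 'fy', 'cx', 'cy', 'world_to_cam'] 427.35477322026884 [0.37749257 0.01895266 1.38732454]
peg_red_top 0.43 [398. 205.] [ 0.495 -0.262  0.089]
peg_red_top 0.34 [221. 159.] [0.63  0.283 0.089]
peg_white_top 0.54 [336. 217.] [ 0.457 -0.072  0.089]
peg_blue_top 0.49 [227. 217.] [0.453 0.259 0.089]
peg_blue_top 0.34 [304. 153.] [0.651 0.028 0.089]
peg_black_top 0.55 [335. 214.] [ 0.464 -0.068  0.089]
peg_black_top 0.43 [288. 208.] [0.48  0.074 0.089]
bell_top 0.48 [226. 278.] [0.271 0.255 0.095]
bell_top 0.44 [305. 148.] [0.667 0.025 0.095]
dart_pot 0.95 [184. 161.] [0.632 0.411 0.03 ]
punch 0.65 [445. 147.] [ 0.691 -0.429  0.03 ]
punch 0.48 [285. 210.] [0.48  0.087 0.03 ]
shaft_a 0.73 [184. 160.] [0.635 0.41  0.03 ]
shaft_a 0.44 [222. 160.] [0.64  0.289 0.03 ]
shaft_a 0.41 [408. 156.] [ 0.661 -0.31   0.03 ]
wrist ['img', 'fx', 'fy', 'cx', 'cy', 'mount'] 300.5564419718573 [0.21738768 0.58922738 0.38352037]
```

View pics/scene.png

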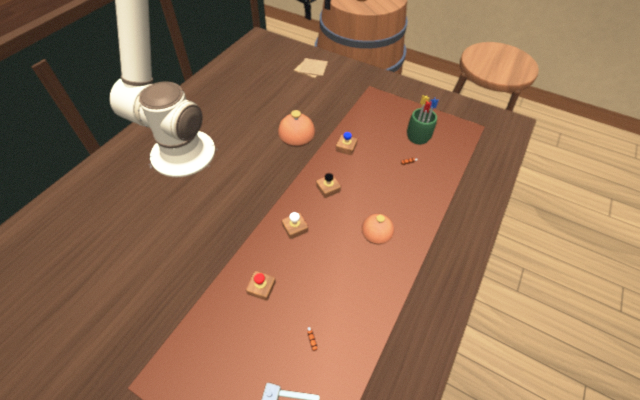

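View pics/top.png

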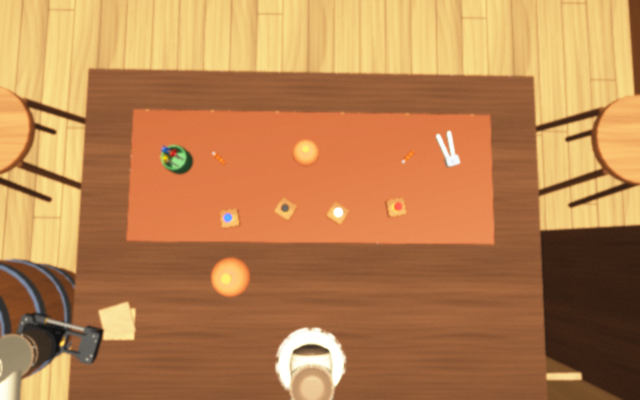

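The scene view shows red at (260,280), white (295,218), black (329,178) and blue (347,136). The top view shows them at (398,206), (338,212), (285,208) and (228,217).

There are two bells in the top view: (305,152) on the ledge, about 26 px or 82 mm across, and (230,277) on the bare table, about 39 px or 122 mm. The ledge bell fits the 85 mm description. I'll confirm it in a crop and refine positions by colour.

```bash
cat > loc.py <<'E'
from h import *
from scipy.optimize import least_squares
G={'red':(.498,-.262,.086),'white':(.475,-.078,.086),'black':(.478,.078,.086),'blue':(.453,.254,.086),'bell':(.668,.022,.093)}
def proj(c,W,p):
    q=W[:3,:3]@p+W[:3,3]; return np.array([c['cx']+c['fx']*q[0]/-q[2],c['cy']-c['fy']*q[1]/-q[2]])
def colmask(img,k):
    h,s,v=cv2.split(cv2.cvtColor(img,cv2.COLOR_RGB2HSV)); h=h.astype(int)
    return {'red':((h<5)|(h>174))&(s>190)&(v>120),'white':(s<60)&(v>170),'black':v<70,'blue':(h>105)&(h<130)&(s>120),'bell':(h>18)&(h<35)&(s>80)}[k]
def blob(c,W,k,g,R=14):
    u=proj(c,W,np.array(g)); m=colmask(c['img'],k)
    n,_,st,ce=cv2.connectedComponentsWithStats(m.astype(np.uint8))
    b=[(st[i,4],ce[i]) for i in range(1,n) if np.hypot(*(ce[i]-u))<R]
    return max(b,key=lambda t:t[0]) if b else None
E
python3 - <<'E'
from loc import *
C=[capture('scene'),capture('top')]
for k,g in G.items():
    ob=[(c,blob(c,w2c(c),k,g)) for c in C]
    print(k,[(b[0],np.round(b[1],1).tolist()) if b else None for _,b in ob])
    for c,b in ob:
        if b: print('   ',np.round(atz(c,b[1],w2c(c),g[2]),4))
    if all(b for _,b in ob):
        r=least_squares(lambda p:np.concatenate([proj(c,w2c(c),p)-b[1] for c,b in ob]),g); print('  tri',np.round(r.x,4),round(r.cost,2))
t=C[1]['img']; s=C[0]['img']
a=cv2.resize(t[120:300,200:420],None,fx=3,fy=3); a=a[:,:,::-1]
b=cv2.resize(s[90:300,240:410],None,fx=2.5,fy=2.5)[:,:,::-1]
cv2.imwrite('pics/crop.png',cv2.resize(np.hstack([a[:525],b[:525]]),(800,386)))
E
```

```text
red [(np.int32(19), [259.5, 281.4]), None]
    [ 0.4972 -0.2681  0.086 ]
white [(np.int32(85), [294.0, 216.4]), (np.int32(71), [337.9, 211.9])]
    [ 0.4703 -0.0768  0.086 ]
    [ 0.4714 -0.0779  0.086 ]
  tri [ 0.4712 -0.0778  0.0879] 0.0
black [(np.int32(46), [328.5, 176.9]), None]
    [0.4824 0.0838 0.086 ]
blue [(np.int32(47), [347.1, 135.1]), (np.int32(17), [227.4, 217.4])]
    [0.4511 0.2576 0.086 ]
    [0.4514 0.2582 0.086 ]
  tri [0.4512 0.2581 0.0856] 0.01
bell [(np.int32(42), [380.1, 218.0]), (np.int32(158), [305.7, 149.5])]
    [0.6632 0.0255 0.093 ]
    [0.6622 0.0227 0.093 ]
  tri [0.6628 0.0233 0.0954] 0.14
```

View pics/crop.png

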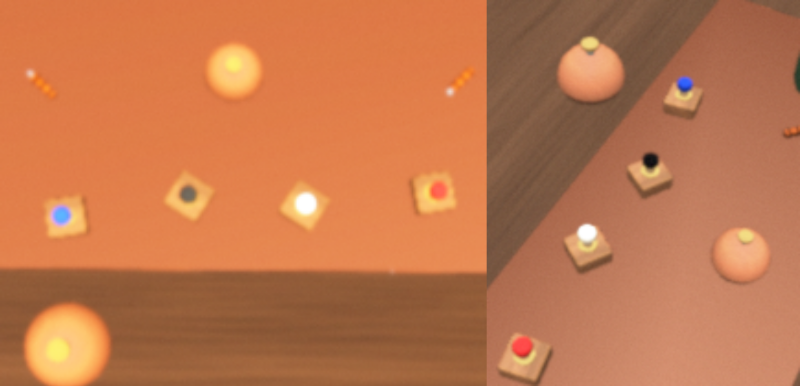

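The crop confirms it: the small bell at top (305,150) and scene (380,218) is the 85 mm one on the ledge. Red's head is near (0.493, -0.265). I'll move above red with the fingers shut.

>>> {"name": "step_arm", "arguments": {
  "linear": [
    [39,32.5,0],
    [39,32.5,0],
    [39,32.5,0],
    [39,32.5,0],
    [39,32.5,0],
    [39,32.5,0],
    [39,32.5,0],
    [39,32.5,0],
    [39,32.5,0],
    [39,32.5,0]
  ],
  "delta_rot": [
    [0,0,0],
    [0,0,0],
    [0,0,0],
    [0,0,0],
    [0,0,0],
    [0,0,0],
    [0,0,0],
    [0,0,0],
    [0,0,0],
    [0,0,0]
  ],
  "grip": [0,0,0,0,0,0,0,0,0,0]
}}

```text
time_s: 2.7
tcp_pos: [0.4498, 0.2001, 0.1966]
ee_rot: [[0.973, -0.231, 0.001], [-0.231, -0.973, 0.001], [0.001, -0.001, -1.0]]
wrist_force: [1.9, 0.9, -0.9]
gripper_width: 0.018
gripper_force: 0.0
```

>>> {"name": "step_arm", "arguments": {
  "linear": [
    [14.7,44.3,0],
    [14.7,44.3,0],
    [14.7,44.3,0],
    [14.7,44.3,0],
    [14.7,44.3,0],
    [14.7,44.3,0],
    [14.7,44.3,0],
    [14.7,44.3,0],
    [14.7,44.3,0],
    [14.7,44.3,0]
  ],
  "delta_rot": [
    [0,0,0],
    [0,0,0],
    [0,0,0],
    [0,0,0],
    [0,0,0],
    [0,0,0],
    [0,0,0],
    [0,0,0],
    [0,0,0],
    [0,0,0]
  ],
  "grip": [0,0,0,0,0,0,0,0,0,0]
}}

```text
time_s: 3.95
tcp_pos: [0.4893, -0.2652, 0.1965]
ee_rot: [[0.973, -0.232, 0.001], [-0.232, -0.973, -0.0], [0.001, 0.0, -1.0]]
wrist_force: [1.5, 0.6, 1.0]
gripper_width: 0.005
gripper_force: 0.0
```

>>> {"name": "step_arm", "arguments": {
  "linear": [
    [0,0,0],
    [0,0,0]
  ],
  "delta_rot": [
    [0,0,0],
    [0,0,0]
  ],
  "grip": [0,0]
}}

```text
time_s: 4.2
tcp_pos: [0.489, -0.2634, 0.1961]
ee_rot: [[0.973, -0.232, -0.0], [-0.232, -0.973, 0.0], [-0.0, -0.0, -1.0]]
wrist_force: [1.6, 1.4, 0.5]
gripper_width: 0.006
gripper_force: 0.0
```

```bash
cat > wr.py <<'E'
import sys
from loc import *
def wrist(k,z,name=None,L=None):
    s=sense(); c=capture('wrist'); W=w2c(c,s)
    if name: save(c,name)
    print('tcp',np.round(s['tcp_pos'],4),'F',np.round(s['wrist_force'],1),'yaw',np.round(np.degrees(np.arctan2(s['ee_rot'][1][0],s['ee_rot'][0][0])),1),'t',s['time_s'])
    l=L or 'peg_%s_top'%k
    for r in landmark_of('wrist',l)[:2]:
        p=atz(c,r['point'],W,z); print('lm',round(r['score'],2),np.round(r['point'],1),np.round(p,4))
        d=np.array(s['ee_rot']).T@(p-s['tcp_pos'])*1000; print('  tool shift mm',np.round(d,1))
    g=dict(G)[k]; b=blob(c,W,k,(g[0],g[1],z),40)
    if b:
        p=atz(c,b[1],W,z); d=np.array(s['ee_rot']).T@(p-s['tcp_pos'])*1000
        print('blob',b[0],np.round(b[1],1),np.round(p,4),'tool shift',np.round(d,1))
E
python3 -c "
from wr import *
wrist('red',.089,'w_red.png')"
```

```text
tcp [ 0.489  -0.2634  0.1961] F [1.6 1.4 0.5] yaw -13.4 t 4.2
lm 0.85 [317.  180.8] [ 0.4931 -0.2654  0.089 ]
  tool shift mm [  4.5   1.  107.1]
blob 76 [315.7 176.9] [ 0.4973 -0.2651  0.089 ] tool shift [  8.5  -0.3 107.1]
```

View pics/w_red.png

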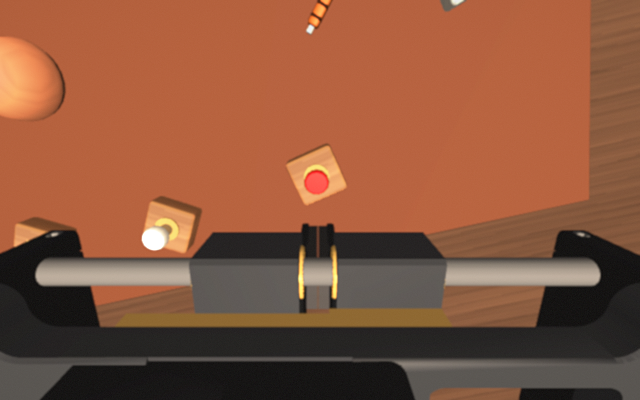

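Red's head is at wrist (316,181), which puts it at (0.493, -0.265). I'll descend to about 10 mm above it.

>>> {"name": "step_arm", "arguments": {
  "linear": [
    [4.5,1,20],
    [0,0,40],
    [0,0,25],
    [0,0,10],
    [0,0,0]
  ],
  "delta_rot": [
    [0,0,0],
    [0,0,0],
    [0,0,0],
    [0,0,0],
    [0,0,0]
  ],
  "grip": [0,0,0,0,0]
}}

```text
time_s: 4.92
tcp_pos: [0.4936, -0.265, 0.1014]
ee_rot: [[0.973, -0.23, -0.0], [-0.23, -0.973, -0.0], [-0.0, 0.0, -1.0]]
wrist_force: [-0.4, 0.4, -0.7]
gripper_width: 0.006
gripper_force: 0.0
```

```bash
python3 -c "
from wr import *
wrist('red',.089,'w_red2.png')"
```

```text
tcp [ 0.4936 -0.265   0.1014] F [-0.4  0.4 -0.7] yaw -13.3 t 4.925
lm 0.56 [316.4 220.6] [ 0.4915 -0.2652  0.089 ]
  tool shift mm [-2.   0.7 12.4]
blob 419 [314.2 216. ] [ 0.4952 -0.2645  0.089 ] tool shift [ 1.4 -0.9 12.4]
```

View pics/w_red2.png

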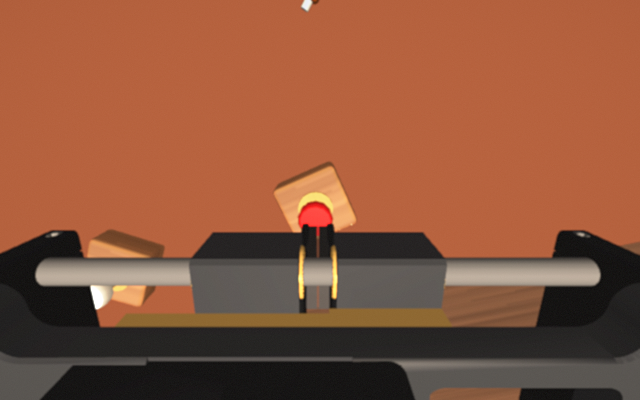

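The fingertips sit right above the red head at (316,216). I'll push in small steps.

>>> {"name": "step_arm", "arguments": {
  "linear": [
    [0,0,5],
    [0,0,4],
    [0,0,3],
    [0,0,2],
    [0,0,2],
    [0,0,2]
  ],
  "delta_rot": [
    [0,0,0],
    [0,0,0],
    [0,0,0],
    [0,0,0],
    [0,0,0],
    [0,0,0]
  ],
  "grip": [0,0,0,0,0,0]
}}

```text
time_s: 5.78
tcp_pos: [0.4934, -0.2656, 0.0832]
ee_rot: [[0.973, -0.232, 0.0], [-0.232, -0.973, -0.0], [0.0, 0.0, -1.0]]
wrist_force: [-0.1, -0.0, 0.2]
gripper_width: 0.006
gripper_force: 0.0
```

>>> {"name": "step_arm", "arguments": {
  "linear": [
    [0,0,2],
    [0,0,2],
    [0,0,0]
  ],
  "delta_rot": [
    [0,0,0],
    [0,0,0],
    [0,0,0]
  ],
  "grip": [0,0,0]
}}

```text
time_s: 6.15
tcp_pos: [0.4933, -0.2655, 0.0791]
ee_rot: [[0.973, -0.232, -0.0], [-0.232, -0.973, 0.0], [-0.0, -0.0, -1.0]]
wrist_force: [0.2, 0.0, 0.9]
gripper_width: 0.007
gripper_force: 0.0
```

>>> {"name": "step_arm", "arguments": {
  "linear": [
    [0,0,1],
    [0,0,0]
  ],
  "delta_rot": [
    [0,0,0],
    [0,0,0]
  ],
  "grip": [0,0]
}}

```text
time_s: 6.4
tcp_pos: [0.4934, -0.2655, 0.0783]
ee_rot: [[0.973, -0.232, -0.0], [-0.232, -0.973, 0.0], [-0.0, -0.0, -1.0]]
wrist_force: [-0.8, -0.6, -0.2]
gripper_width: 0.002
gripper_force: 0.0
```

>>> {"name": "step_arm", "arguments": {
  "linear": [
    [0,0,0.5],
    [0,0,0]
  ],
  "delta_rot": [
    [0,0,0],
    [0,0,0]
  ],
  "grip": [0,0]
}}

```text
time_s: 6.65
tcp_pos: [0.4934, -0.2655, 0.0777]
ee_rot: [[0.973, -0.232, -0.0], [-0.232, -0.973, 0.0], [-0.0, -0.0, -1.0]]
wrist_force: [0.3, -0.3, -0.4]
gripper_width: 0.007
gripper_force: 0.0
```

No force yet, so I'll look before going further.

```bash
python3 -c "
from wr import *
c=capture('wrist');i=c['img'][130:330,220:420];j=capture('scene')['img'][220:320,210:310]
cv2.imwrite('pics/chk.png',np.hstack([cv2.resize(i,(400,400)),cv2.resize(j,(400,400))])[:,:,::-1])"
```

```text
(no output)
```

View pics/chk.png

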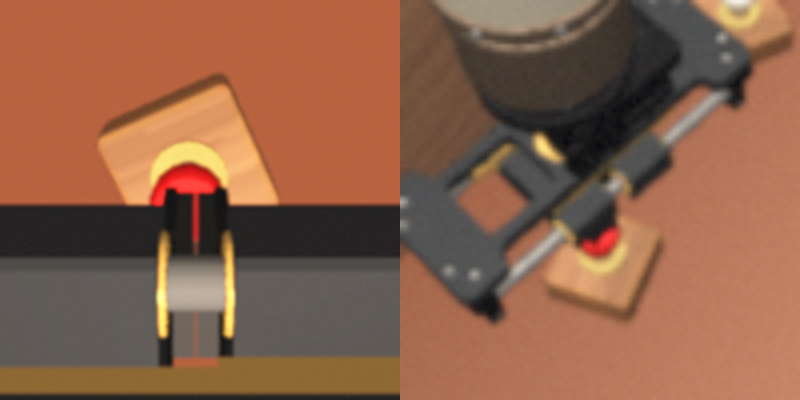

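The fingers are on the red head, and the peg appears lowered. I'll make two more half-millimetre steps to feel the stop.

>>> {"name": "step_arm", "arguments": {
  "linear": [
    [0,0,0.5]
  ],
  "delta_rot": [
    [0,0,0]
  ],
  "grip": [0]
}}

```text
time_s: 6.88
tcp_pos: [0.4934, -0.2656, 0.0773]
ee_rot: [[0.973, -0.232, 0.0], [-0.232, -0.973, -0.0], [0.0, -0.0, -1.0]]
wrist_force: [-0.2, 0.3, -0.6]
gripper_width: 0.001
gripper_force: 0.0
```

>>> {"name": "step_arm", "arguments": {
  "linear": [
    [0,0,0.5]
  ],
  "delta_rot": [
    [0,0,0]
  ],
  "grip": [0]
}}

```text
time_s: 7.0
tcp_pos: [0.4934, -0.2656, 0.0767]
ee_rot: [[0.973, -0.232, 0.0], [-0.232, -0.973, -0.0], [0.0, -0.0, -1.0]]
wrist_force: [0.5, 0.2, 0.4]
gripper_width: 0.008
gripper_force: 0.0
```

>>> {"name": "step_arm", "arguments": {
  "linear": [
    [0,0,0.5],
    [0,0,0.5]
  ],
  "delta_rot": [
    [0,0,0],
    [0,0,0]
  ],
  "grip": [0,0]
}}

```text
time_s: 7.25
tcp_pos: [0.4934, -0.2655, 0.0757]
ee_rot: [[0.973, -0.232, 0.0], [-0.232, -0.973, -0.0], [0.0, 0.0, -1.0]]
wrist_force: [0.3, 0.4, 0.5]
gripper_width: 0.005
gripper_force: 0.0
```

>>> {"name": "step_arm", "arguments": {
  "linear": [
    [0,0,0.5]
  ],
  "delta_rot": [
    [0,0,0]
  ],
  "grip": [0]
}}

```text
time_s: 7.38
tcp_pos: [0.4934, -0.2655, 0.0752]
ee_rot: [[0.973, -0.232, -0.0], [-0.232, -0.973, 0.0], [-0.0, -0.0, -1.0]]
wrist_force: [0.9, -0.3, 0.2]
gripper_width: 0.003
gripper_force: 0.0
```

I'll retreat to the same height as the earlier picture (z 0.1014) and compare the head's row with row 216 then.

>>> {"name": "step_arm", "arguments": {
  "linear": [
    [0,0,-13],
    [0,0,-13.2],
    [0,0,0]
  ],
  "delta_rot": [
    [0,0,0],
    [0,0,0],
    [0,0,0]
  ],
  "grip": [0,0,0]
}}

```text
time_s: 7.75
tcp_pos: [0.4947, -0.2659, 0.1035]
ee_rot: [[0.973, -0.231, 0.004], [-0.231, -0.973, -0.001], [0.004, 0.0, -1.0]]
wrist_force: [-0.2, -0.0, 0.3]
gripper_width: 0.002
gripper_force: 0.0
```

```bash
python3 -c "
from wr import *
wrist('red',.078,'w_red3.png')
a=cv2.imread('pics/w_red2.png')[150:250,250:380];b=cv2.imread('pics/w_red3.png')[150:250,250:380]
cv2.imwrite('pics/cmp.png',cv2.resize(np.hstack([a,b]),(780,300)))"
```

```text
tcp [ 0.4947 -0.2659  0.1035] F [-0.2 -0.   0.3] yaw -13.4 t 7.75
lm 0.61 [314.6 220.8] [ 0.4879 -0.2635  0.078 ]
  tool shift mm [-7.2 -0.7 25.5]
blob 387 [313.4 216.5] [ 0.4915 -0.2635  0.078 ] tool shift [-3.8 -1.6 25.5]
```

View pics/cmp.png

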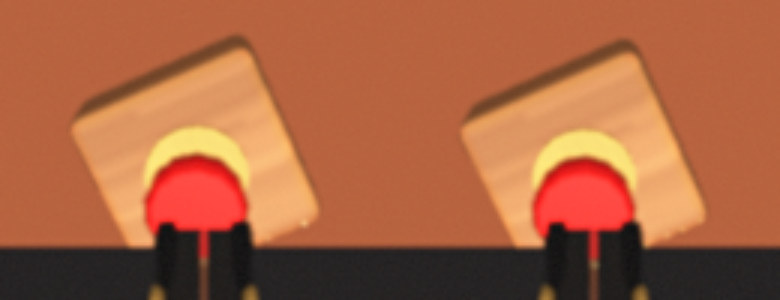

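The peg has not moved: the head sits at the same place in both crops. I'll check where the TCP projects in the wrist view.

```bash
python3 -c "
from wr import *
s=sense();c=capture('wrist');M=np.array(c['mount']);print(np.round(M,3),c['cx'],c['cy'])
W=np.linalg.inv(M)
for p in [(0,0,0),(0,0,-.019),(0,0,-.07),(.0095,0,0),(-.0095,0,0),(0,.015,0),(0,0,.1)]: print(p,np.round(proj(c,W,np.array(p)),1))
# red marker triangulation: wrist+scene, wrist+top
Ws=w2c(c,s)
h=[(c,Ws)]
for q in (.03,.058,.078,.089): print(q,np.round(proj(c,Ws,np.array([.4935,-.2655,q])),1))
for n in('scene','top'):
  d=capture(n); print(n,[ (np.round(r['point'],1),round(r['score'],2)) for r in landmark_of(n,'peg_red_top')[:1]], np.round(proj(d,w2c(d),np.array(s['tcp_pos'])),1))
"
```

```text
[[ 0.001  0.962  0.273  0.075]
 [ 1.    -0.    -0.001  0.001]
 [-0.001  0.273 -0.962 -0.188]
 [ 0.     0.     0.     1.   ]] 317.45603003608534 193.50745825641974
(0, 0, 0) [315.4 224.4]
(0, 0, -0.019) [315.2 236. ]
(0, 0, -0.07) [314.5 282.6]
(0.0095, 0, 0) [315.3 211. ]
(-0.0095, 0, 0) [315.4 237.5]
(0, 0.015, 0) [337.7 224.4]
(0, 0, 0.1) [315.9 186.9]
0.03 [315.8 194.7]
0.058 [315.7 204.3]
0.078 [315.5 212.5]
0.089 [315.4 217.6]
scene [(array([258. , 279.2]), 0.4)] [258.  276.7]
top [] [400.1 204.9]
```

```bash
python3 -c "
from wr import *
c=capture('wrist');M=np.array(c['mount']);R=np.array([[.973,-.232,0],[-.232,-.973,0],[0,0,-1]])
for t,obs in [((.4936,-.265,.1014),202.3),((.4947,-.2659,.1035),202.7),((.4934,-.2655,.0777),212.5)]:
  T=np.eye(4);T[:3,:3]=R;T[:3,3]=t;W=np.linalg.inv(T@M)
  a=np.linspace(0,6.28,90)
  for nm,j in(('up',0),('down',.012)):
    rows=[]
    for r,z in((.011,.09),(.013,.088),(.013,.076)):
      P=np.array([proj(c,W,np.array([.4931+r*np.cos(x),-.2654+r*np.sin(x),z-j])) for x in a]); rows.append((P[:,1].min().round(1),np.ptp(P[:,0]).round(1)))
    print(t[2],obs,nm,rows)
  print('   collar z.06 c',np.round(proj(c,W,np.array([.4931,-.2654,.06])),1),'block c .058',np.round(proj(c,W,np.array([.4931,-.2654,.058])),1))
for f in('w_red2','w_red3'):
  i=cv2.imread('pics/%s.png'%f)[:,:,::-1]; h=cv2.cvtColor(i,cv2.COLOR_RGB2HSV)[150:235,290:345]
  m=((h[...,0]<4)|(h[...,0]>174))&(h[...,1]>180); ys,xs=np.where(m); print(f,ys.min()+150,xs.min()+290,xs.max()+290)
"
```

```text
0.1014 202.3 up [(np.float64(204.1), np.float64(31.1)), (np.float64(200.6), np.float64(36.4)), (np.float64(195.8), np.float64(34.5))]
0.1014 202.3 down [(np.float64(199.1), np.float64(29.5)), (np.float64(195.8), np.float64(34.5)), (np.float64(191.5), np.float64(32.9))]
   collar z.06 c [316.3 205.7] block c .058 [316.3 204.9]
0.1035 202.7 up [(np.float64(205.0), np.float64(30.7)), (np.float64(201.4), np.float64(36.0)), (np.float64(196.6), np.float64(34.2))]
0.1035 202.7 down [(np.float64(200.0), np.float64(29.2)), (np.float64(196.6), np.float64(34.2)), (np.float64(192.3), np.float64(32.5))]
   collar z.06 c [315.5 206.4] block c .058 [315.5 205.6]
0.0777 212.5 up [(np.float64(215.7), np.float64(34.8)), (np.float64(211.6), np.float64(40.7)), (np.float64(205.6), np.float64(38.4))]
0.0777 212.5 down [(np.float64(209.5), np.float64(32.8)), (np.float64(205.6), np.float64(38.4)), (np.float64(200.3), np.float64(36.3))]
   collar z.06 c [315.5 215.8] block c .058 [315.5 214.8]
w_red2 202 299 331
w_red3 203 298 330
```

The measurements are ambiguous, and the block's apparent size suggests the tool is higher above it than reported. I'll go down again with force guarding, past the earlier depth. x is shifted about 2 mm back toward the block's centre.

>>> {"name": "step_arm", "arguments": {
  "linear": [
    [-2,0,10],
    [0,0,10],
    [0,0,6],
    [0,0,0]
  ],
  "delta_rot": [
    [0,0,0],
    [0,0,0],
    [0,0,0],
    [0,0,0]
  ],
  "grip": [0,0,0,0]
}}

```text
time_s: 8.65
tcp_pos: [0.491, -0.265, 0.0746]
ee_rot: [[0.973, -0.232, -0.002], [-0.232, -0.973, 0.0], [-0.002, 0.0, -1.0]]
wrist_force: [-0.3, -0.7, 0.1]
gripper_width: 0.007
gripper_force: 0.0
```

>>> {"name": "step_arm", "arguments": {
  "linear": [
    [0,0,1],
    [0,0,1]
  ],
  "delta_rot": [
    [0,0,0],
    [0,0,0]
  ],
  "grip": [0,0]
}}

```text
time_s: 8.9
tcp_pos: [0.4917, -0.2652, 0.0737]
ee_rot: [[0.973, -0.232, 0.001], [-0.232, -0.973, -0.0], [0.001, 0.0, -1.0]]
wrist_force: [0.5, 0.1, -0.4]
gripper_width: 0.003
gripper_force: 0.0
```

```bash
python3 -c "
from wr import *
c=capture('scene');i=c['img'][235:310,215:305];t=capture('top')['img'][180:230,370:430]; w=capture('wrist')['img'][130:330,220:420]
cv2.imwrite('pics/chk2.png',np.hstack([cv2.resize(i,(400,400),interpolation=cv2.INTER_CUBIC),cv2.resize(w,(400,400))])[:,:,::-1])
s=sense();print(s['wrist_force'],s['tcp_pos'],np.round(proj(c,w2c(c),np.array(s['tcp_pos'])),1))"
```

```text
[ 0.39488286  0.68361949 -0.19495748] [ 0.4914907  -0.26511212  0.07360384] [258.8 281.5]
```

View pics/chk2.png

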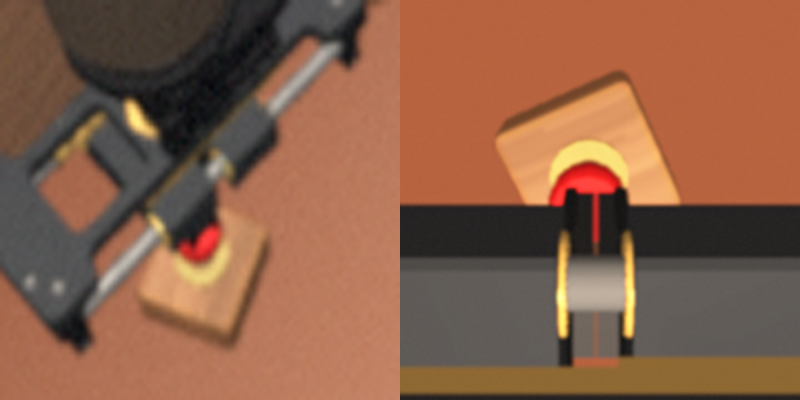

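In the scene crop the fingertips sit at about (261,277), a few px above the predicted TCP (259,281.5). So the real tip is roughly 10 mm or more higher than reported and has not touched. I'll continue down, guarded by force.

>>> {"name": "step_arm", "arguments": {
  "linear": [
    [0,0,1],
    [0,0,1]
  ],
  "delta_rot": [
    [0,0,0],
    [0,0,0]
  ],
  "grip": [0,0]
}}

```text
time_s: 9.3
tcp_pos: [0.4915, -0.2651, 0.0715]
ee_rot: [[0.973, -0.232, 0.0], [-0.232, -0.973, -0.0], [0.0, 0.0, -1.0]]
wrist_force: [0.8, 1.0, 0.3]
gripper_width: 0.009
gripper_force: 0.0
```

>>> {"name": "step_arm", "arguments": {
  "linear": [
    [0,0,1],
    [0,0,1]
  ],
  "delta_rot": [
    [0,0,0],
    [0,0,0]
  ],
  "grip": [0,0]
}}

```text
time_s: 9.55
tcp_pos: [0.4914, -0.2651, 0.0694]
ee_rot: [[0.973, -0.232, -0.0], [-0.232, -0.973, 0.0], [-0.0, -0.0, -1.0]]
wrist_force: [0.1, -0.1, -0.2]
gripper_width: 0.005
gripper_force: 0.0
```

>>> {"name": "step_arm", "arguments": {
  "linear": [
    [0,0,1],
    [0,0,1]
  ],
  "delta_rot": [
    [0,0,0],
    [0,0,0]
  ],
  "grip": [0,0]
}}

```text
time_s: 9.8
tcp_pos: [0.4914, -0.2651, 0.0674]
ee_rot: [[0.973, -0.232, -0.0], [-0.232, -0.973, -0.0], [-0.0, 0.0, -1.0]]
wrist_force: [-0.3, -0.8, 0.5]
gripper_width: 0.002
gripper_force: 0.0
```

>>> {"name": "step_arm", "arguments": {
  "linear": [
    [0,0,1],
    [0,0,1]
  ],
  "delta_rot": [
    [0,0,0],
    [0,0,0]
  ],
  "grip": [0,0]
}}

```text
time_s: 10.05
tcp_pos: [0.4914, -0.2651, 0.0654]
ee_rot: [[0.973, -0.232, -0.0], [-0.232, -0.973, 0.0], [-0.0, 0.0, -1.0]]
wrist_force: [0.4, 0.0, 0.3]
gripper_width: 0.007
gripper_force: 0.0
```

```bash
cat > gap.py <<'E'
from wr import *
def gap(i):
  h=cv2.cvtColor(np.ascontiguousarray(i),cv2.COLOR_RGB2HSV)[150:260,308:324].astype(int)
  r=((h[...,0]<4)|(h[...,0]>174))&(h[...,1]>180); y=(h[...,0]>20)&(h[...,0]<32)&(h[...,1]>70)&(h[...,2]>180)
  a=np.where(r)[0].min()+150; b=np.where(y)[0].min()+150
  return a,b,a-b
E
python3 -c "
from gap import *
for f in('w_red2','w_red3'): print(f,gap(cv2.imread('pics/%s.png'%f)[:,:,::-1]))
i=capture('wrist');save(i,'w_red4.png');print(gap(i['img'])); print(np.round(sense()['effort'],2))
c=cv2.imread('pics/w_red4.png')[130:330,220:420];d=cv2.imread('pics/chk2.png')[:,400:]
cv2.imwrite('pics/cmp2.png',np.hstack([d,cv2.resize(c,(400,400))]))
"
```

```text
w_red2 (np.int64(202), np.int64(193), np.int64(9))
w_red3 (np.int64(203), np.int64(194), np.int64(9))
(np.int64(216), np.int64(204), np.int64(12))
[ 1.000e-02 -3.654e+01  1.520e+01  3.330e+00  9.000e-02 -0.000e+00]
```

The gap between head and collar is still that of a raised peg, so I'll continue.

>>> {"name": "step_arm", "arguments": {
  "linear": [
    [0,0,1],
    [0,0,1],
    [0,0,1]
  ],
  "delta_rot": [
    [0,0,0],
    [0,0,0],
    [0,0,0]
  ],
  "grip": [0,0,0]
}}

```text
time_s: 10.48
tcp_pos: [0.4915, -0.2651, 0.0625]
ee_rot: [[0.973, -0.232, -0.0], [-0.232, -0.973, -0.0], [-0.0, 0.0, -1.0]]
wrist_force: [-0.7, 0.6, 3.0]
gripper_width: 0.005
gripper_force: 1.2
```

>>> {"name": "step_arm", "arguments": {
  "linear": [
    [0,0,1],
    [0,0,1],
    [0,0,1]
  ],
  "delta_rot": [
    [0,0,0],
    [0,0,0],
    [0,0,0]
  ],
  "grip": [0,0,0]
}}

```text
time_s: 10.85
tcp_pos: [0.4914, -0.2651, 0.0595]
ee_rot: [[0.973, -0.232, 0.0], [-0.232, -0.973, -0.0], [0.0, 0.0, -1.0]]
wrist_force: [-1.3, 0.4, 2.7]
gripper_width: 0.007
gripper_force: 1.2
```

```bash
python3 -c "
from gap import *
i=capture('wrist');save(i,'w_red5.png');print(gap(i['img']))
"
```

```text
(np.int64(218), np.int64(207), np.int64(11))
```

Contact at reported z of about 0.063, with the 2.7–3 N of peg friction. So the reported TCP reads about 25 mm low. Home should be near 0.052.

>>> {"name": "step_arm", "arguments": {
  "linear": [
    [0,0,1],
    [0,0,1],
    [0,0,1],
    [0,0,1]
  ],
  "delta_rot": [
    [0,0,0],
    [0,0,0],
    [0,0,0],
    [0,0,0]
  ],
  "grip": [0,0,0,0]
}}

```text
time_s: 11.4
tcp_pos: [0.4914, -0.2651, 0.0554]
ee_rot: [[0.973, -0.232, -0.0], [-0.232, -0.973, -0.0], [-0.0, 0.0, -1.0]]
wrist_force: [-0.7, 0.3, 2.2]
gripper_width: 0.007
gripper_force: 1.2
```

>>> {"name": "step_arm", "arguments": {
  "linear": [
    [0,0,1],
    [0,0,0.5]
  ],
  "delta_rot": [
    [0,0,0],
    [0,0,0]
  ],
  "grip": [0,0]
}}

```text
time_s: 11.65
tcp_pos: [0.4915, -0.2651, 0.0539]
ee_rot: [[0.973, -0.232, 0.0], [-0.232, -0.973, -0.0], [0.0, 0.0, -1.0]]
wrist_force: [-1.6, 0.0, 2.5]
gripper_width: 0.005
gripper_force: 1.2
```

>>> {"name": "step_arm", "arguments": {
  "linear": [
    [0,0,0.5]
  ],
  "delta_rot": [
    [0,0,0]
  ],
  "grip": [0]
}}

```text
time_s: 11.78
tcp_pos: [0.4915, -0.2651, 0.0534]
ee_rot: [[0.973, -0.232, 0.0], [-0.232, -0.973, -0.0], [0.0, 0.0, -1.0]]
wrist_force: [-1.1, 0.7, 1.9]
gripper_width: 0.005
gripper_force: 1.2
```

>>> {"name": "step_arm", "arguments": {
  "linear": [
    [0,0,0.5]
  ],
  "delta_rot": [
    [0,0,0]
  ],
  "grip": [0]
}}

```text
time_s: 11.9
tcp_pos: [0.4915, -0.2651, 0.053]
ee_rot: [[0.973, -0.232, 0.0], [-0.232, -0.973, -0.0], [0.0, 0.0, -1.0]]
wrist_force: [-0.7, 0.2, 2.4]
gripper_width: 0.002
gripper_force: 1.2
```

>>> {"name": "step_arm", "arguments": {
  "linear": [
    [0,0,0.5]
  ],
  "delta_rot": [
    [0,0,0]
  ],
  "grip": [0]
}}

```text
time_s: 12.02
tcp_pos: [0.4914, -0.2651, 0.0524]
ee_rot: [[0.973, -0.232, 0.0], [-0.232, -0.973, 0.0], [0.0, -0.0, -1.0]]
wrist_force: [-0.1, 0.7, 1.9]
gripper_width: 0.005
gripper_force: 1.2
```

>>> {"name": "step_arm", "arguments": {
  "linear": [
    [0,0,0.5]
  ],
  "delta_rot": [
    [0,0,0]
  ],
  "grip": [0]
}}

```text
time_s: 12.15
tcp_pos: [0.4915, -0.2651, 0.0521]
ee_rot: [[0.973, -0.232, -0.0], [-0.232, -0.973, -0.0], [0.0, 0.0, -1.0]]
wrist_force: [-1.4, 2.0, 4.6]
gripper_width: 0.005
gripper_force: 2.7
```

```bash
python3 -c "
from gap import *
i=capture('wrist');print(gap(i['img']),sense()['wrist_force'])
"
```

```text
(np.int64(218), np.int64(210), np.int64(8)) [-1.31303991  0.66457286  3.85334583]
```

>>> {"name": "step_arm", "arguments": {
  "linear": [
    [0,0,0.4]
  ],
  "delta_rot": [
    [0,0,0]
  ],
  "grip": [0]
}}

```text
time_s: 12.32
tcp_pos: [0.4915, -0.2651, 0.0521]
ee_rot: [[0.973, -0.231, 0.0], [-0.231, -0.973, -0.0], [0.0, 0.0, -1.0]]
wrist_force: [-1.5, 1.5, 7.1]
gripper_width: 0.007
gripper_force: 3.8
```

Red is home: the stop shows 7 N at z 0.0521. So peg tops make contact near 0.064 and are home near 0.052 in reported z. I'll lift and go over white.

>>> {"name": "step_arm", "arguments": {
  "linear": [
    [0,0,-40],
    [0,0,-40],
    [-15,-44,0],
    [-16,-44,0],
    [-16,-44,0],
    [-16,-45,0],
    [0,0,0],
    [0,0,0]
  ],
  "delta_rot": [
    [0,0,0],
    [0,0,0],
    [0,0,0],
    [0,0,0],
    [0,0,0],
    [0,0,0],
    [0,0,0],
    [0,0,0]
  ],
  "grip": [0,0,0,0,0,0,0,0]
}}

```text
time_s: 13.32
tcp_pos: [0.4712, -0.0783, 0.1313]
ee_rot: [[0.973, -0.231, -0.0], [-0.231, -0.973, 0.0], [-0.0, 0.0, -1.0]]
wrist_force: [-0.4, 0.2, 0.4]
gripper_width: 0.009
gripper_force: 0.0
```

```bash
python3 -c "
from wr import *
wrist('white',.063,'w_white.png')
c=capture('wrist');s=dict(sense());s['ee_rot']=[[.973,-.232,0],[-.232,-.973,0],[0,0,-1]];s['tcp_pos']=[.489,-.2634,.1961]
print('red redo',atz(c,[317,180.8],w2c(c,s),.063))
s['tcp_pos']=[.4936,-.265,.1014];print('red redo',atz(c,[316.4,220.6],w2c(c,s),.063))"
```

```text
tcp [ 0.4712 -0.0783  0.1313] F [-0.4  0.2  0.4] yaw -13.4 t 13.325
lm 0.88 [317.5 204.6] [ 0.4629 -0.0779  0.063 ]
  tool shift mm [-8.2  1.5 68.3]
blob 719 [317.5 203.6] [ 0.4639 -0.0781  0.063 ] tool shift [-7.2  1.5 68.3]
red redo [ 0.48710672 -0.26401023  0.063     ]
red redo [ 0.48177786 -0.26279759  0.063     ]
```

```bash
python3 -c "
from wr import *
i=cv2.imread('pics/w_white.png')[:,:,::-1]
m=colmask(np.ascontiguousarray(i),'white').astype(np.uint8);n,_,st,ce=cv2.connectedComponentsWithStats(m)
for k in range(1,n):
  if abs(ce[k][0]-317)<15 and st[k,4]>200: print(st[k],ce[k])
cv2.imwrite('pics/wc.png',cv2.resize(i[140:290,220:420][:,:,::-1],(800,600)))"
```

```text
[303 189  30  30 719] [317.50069541 203.55771905]
[304 269  28  15 397] [317.44332494 276.29974811]
```

View pics/wc.png

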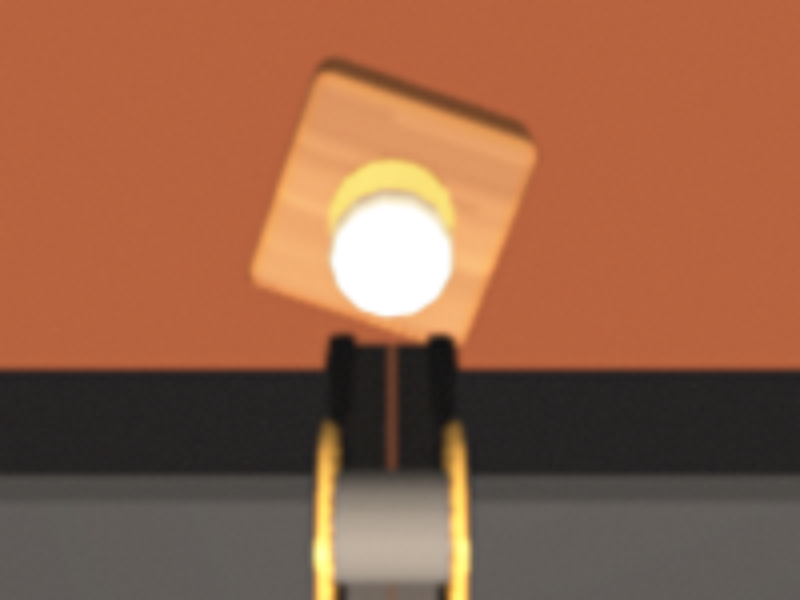

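White's head is at about (317,204) in the full wrist image, and its 30 px width gives a depth of 260 mm, which agrees with the offset. I'll shift tool x by -7 and y by +1.5, descend fast to reported 0.074, then go guarded.

>>> {"name": "step_arm", "arguments": {
  "linear": [
    [-7,1.5,15],
    [0,0,20],
    [0,0,16],
    [0,0,4],
    [0,0,2]
  ],
  "delta_rot": [
    [0,0,0],
    [0,0,0],
    [0,0,0],
    [0,0,0],
    [0,0,0]
  ],
  "grip": [0,0,0,0,0]
}}

```text
time_s: 14.1
tcp_pos: [0.4643, -0.0787, 0.0746]
ee_rot: [[0.973, -0.233, 0.0], [-0.233, -0.973, -0.0], [0.0, 0.0, -1.0]]
wrist_force: [0.5, -0.7, 0.4]
gripper_width: 0.007
gripper_force: 0.0
```

>>> {"name": "step_arm", "arguments": {
  "linear": [
    [0,0,1.5],
    [0,0,1.5],
    [0,0,1.5],
    [0,0,1.5]
  ],
  "delta_rot": [
    [0,0,0],
    [0,0,0],
    [0,0,0],
    [0,0,0]
  ],
  "grip": [0,0,0,0]
}}

```text
time_s: 14.6
tcp_pos: [0.4641, -0.0781, 0.0686]
ee_rot: [[0.973, -0.232, 0.0], [-0.232, -0.973, 0.0], [0.0, -0.0, -1.0]]
wrist_force: [0.6, -0.5, 0.9]
gripper_width: 0.003
gripper_force: 0.0
```

>>> {"name": "step_arm", "arguments": {
  "linear": [
    [0,0,1],
    [0,0,1],
    [0,0,1]
  ],
  "delta_rot": [
    [0,0,0],
    [0,0,0],
    [0,0,0]
  ],
  "grip": [0,0,0]
}}

```text
time_s: 14.98
tcp_pos: [0.464, -0.0781, 0.0655]
ee_rot: [[0.973, -0.232, -0.0], [-0.232, -0.973, -0.0], [-0.0, 0.0, -1.0]]
wrist_force: [0.8, 0.5, 0.2]
gripper_width: 0.004
gripper_force: 0.0
```

>>> {"name": "step_arm", "arguments": {
  "linear": [
    [0,0,1],
    [0,0,1],
    [0,0,1]
  ],
  "delta_rot": [
    [0,0,0],
    [0,0,0],
    [0,0,0]
  ],
  "grip": [0,0,0]
}}

```text
time_s: 15.35
tcp_pos: [0.464, -0.0782, 0.0627]
ee_rot: [[0.973, -0.232, 0.0], [-0.232, -0.973, -0.0], [0.0, 0.0, -1.0]]
wrist_force: [-1.5, -0.4, 2.9]
gripper_width: 0.009
gripper_force: 1.2
```

>>> {"name": "step_arm", "arguments": {
  "linear": [
    [0,0,1],
    [0,0,1],
    [0,0,1],
    [0,0,1]
  ],
  "delta_rot": [
    [0,0,0],
    [0,0,0],
    [0,0,0],
    [0,0,0]
  ],
  "grip": [0,0,0,0]
}}

```text
time_s: 15.85
tcp_pos: [0.464, -0.0781, 0.0585]
ee_rot: [[0.973, -0.232, -0.0], [-0.232, -0.973, -0.0], [0.0, 0.0, -1.0]]
wrist_force: [-0.2, -0.1, 2.9]
gripper_width: 0.007
gripper_force: 1.2
```

>>> {"name": "step_arm", "arguments": {
  "linear": [
    [0,0,1],
    [0,0,1],
    [0,0,1],
    [0,0,1]
  ],
  "delta_rot": [
    [0,0,0],
    [0,0,0],
    [0,0,0],
    [0,0,0]
  ],
  "grip": [0,0,0,0]
}}

```text
time_s: 16.35
tcp_pos: [0.464, -0.0781, 0.0545]
ee_rot: [[0.973, -0.232, 0.0], [-0.232, -0.973, 0.0], [0.0, -0.0, -1.0]]
wrist_force: [0.2, 0.1, 2.4]
gripper_width: 0.008
gripper_force: 1.2
```

>>> {"name": "step_arm", "arguments": {
  "linear": [
    [0,0,1],
    [0,0,1]
  ],
  "delta_rot": [
    [0,0,0],
    [0,0,0]
  ],
  "grip": [0,0]
}}

```text
time_s: 16.6
tcp_pos: [0.464, -0.0782, 0.0525]
ee_rot: [[0.973, -0.232, 0.0], [-0.232, -0.973, -0.0], [0.0, 0.0, -1.0]]
wrist_force: [-1.1, 0.8, 3.0]
gripper_width: 0.005
gripper_force: 1.2
```

>>> {"name": "step_arm", "arguments": {
  "linear": [
    [0,0,0.5]
  ],
  "delta_rot": [
    [0,0,0]
  ],
  "grip": [0]
}}

```text
time_s: 16.73
tcp_pos: [0.464, -0.0782, 0.0521]
ee_rot: [[0.973, -0.232, -0.0], [-0.232, -0.973, -0.0], [-0.0, 0.0, -1.0]]
wrist_force: [-1.7, 1.2, 5.9]
gripper_width: 0.009
gripper_force: 2.8
```

>>> {"name": "step_arm", "arguments": {
  "linear": [
    [0,0,0.5]
  ],
  "delta_rot": [
    [0,0,0]
  ],
  "grip": [0]
}}

```text
time_s: 16.85
tcp_pos: [0.464, -0.0782, 0.0521]
ee_rot: [[0.973, -0.231, -0.0], [-0.231, -0.973, -0.0], [0.0, 0.0, -1.0]]
wrist_force: [-2.7, 1.1, 9.3]
gripper_width: 0.009
gripper_force: 4.5
```

White is home (9 N at the same stop height). Next is blue.

>>> {"name": "step_arm", "arguments": {
  "linear": [
    [0,0,-40],
    [0,0,-40],
    [-14,-46,0],
    [-14,-46,0],
    [-14,-46,0],
    [-14,-46,0],
    [-14,-46,0],
    [-14,-46,0],
    [-14,-46,0],
    [0,0,0]
  ],
  "delta_rot": [
    [0,0,0],
    [0,0,0],
    [0,0,0],
    [0,0,0],
    [0,0,0],
    [0,0,0],
    [0,0,0],
    [0,0,0],
    [0,0,0],
    [0,0,0]
  ],
  "grip": [0,0,0,0,0,0,0,0,0,0]
}}

```text
time_s: 18.1
tcp_pos: [0.4432, 0.2607, 0.131]
ee_rot: [[0.974, -0.228, 0.0], [-0.228, -0.974, 0.0], [0.0, -0.0, -1.0]]
wrist_force: [0.1, 0.3, -0.3]
gripper_width: 0.007
gripper_force: 0.0
```

>>> {"name": "step_arm", "arguments": {
  "linear": [
    [0,0,0]
  ],
  "delta_rot": [
    [0,0,0]
  ],
  "grip": [0]
}}

```text
time_s: 18.23
tcp_pos: [0.4427, 0.2575, 0.1309]
ee_rot: [[0.973, -0.232, -0.001], [-0.232, -0.973, -0.001], [-0.001, 0.001, -1.0]]
wrist_force: [0.5, -0.5, 0.6]
gripper_width: 0.003
gripper_force: 0.0
```

```bash
python3 -c "
from wr import *
wrist('blue',.063,'w_blue.png')"
```

```text
tcp [0.4427 0.2575 0.1309] F [ 0.5 -0.5  0.6] yaw -13.4 t 18.225
lm 0.76 [318.5 199.3] [0.4391 0.2558 0.063 ]
  tool shift mm [-3.1  2.4 67.9]
lm 0.67 [531.3 104. ] [0.4781 0.0677 0.063 ]
  tool shift mm [ 78.4 176.4  68. ]
blob 686 [314.8 192.8] [0.4457 0.2576 0.063 ] tool shift [ 2.9 -0.9 67.9]
```

>>> {"name": "step_arm", "arguments": {
  "linear": [
    [-1.5,1,15],
    [0,0,20],
    [0,0,18],
    [0,0,6],
    [0,0,4],
    [0,0,1]
  ],
  "delta_rot": [
    [0,0,0],
    [0,0,0],
    [0,0,0],
    [0,0,0],
    [0,0,0],
    [0,0,0]
  ],
  "grip": [0,0,0,0,0,0]
}}

```text
time_s: 19.08
tcp_pos: [0.4419, 0.2571, 0.0679]
ee_rot: [[0.973, -0.232, 0.001], [-0.232, -0.973, 0.001], [0.0, -0.001, -1.0]]
wrist_force: [-0.2, 0.3, 0.5]
gripper_width: 0.004
gripper_force: 0.0
```

>>> {"name": "step_arm", "arguments": {
  "linear": [
    [0,0,1],
    [0,0,1],
    [0,0,1],
    [0,0,1]
  ],
  "delta_rot": [
    [0,0,0],
    [0,0,0],
    [0,0,0],
    [0,0,0]
  ],
  "grip": [0,0,0,0]
}}

```text
time_s: 19.58
tcp_pos: [0.4416, 0.2572, 0.0635]
ee_rot: [[0.973, -0.232, 0.0], [-0.232, -0.973, 0.0], [0.0, -0.0, -1.0]]
wrist_force: [0.5, 0.1, -0.8]
gripper_width: 0.007
gripper_force: 0.0
```

>>> {"name": "step_arm", "arguments": {
  "linear": [
    [0,0,1],
    [0,0,1],
    [0,0,1],
    [0,0,1],
    [0,0,1]
  ],
  "delta_rot": [
    [0,0,0],
    [0,0,0],
    [0,0,0],
    [0,0,0],
    [0,0,0]
  ],
  "grip": [0,0,0,0,0]
}}

```text
time_s: 20.2
tcp_pos: [0.4416, 0.2572, 0.0586]
ee_rot: [[0.973, -0.232, 0.0], [-0.232, -0.973, 0.0], [0.0, -0.0, -1.0]]
wrist_force: [-1.1, 0.2, 2.3]
gripper_width: 0.009
gripper_force: 1.2
```

>>> {"name": "step_arm", "arguments": {
  "linear": [
    [0,0,1],
    [0,0,1],
    [0,0,1],
    [0,0,1],
    [0,0,1],
    [0,0,1]
  ],
  "delta_rot": [
    [0,0,0],
    [0,0,0],
    [0,0,0],
    [0,0,0],
    [0,0,0],
    [0,0,0]
  ],
  "grip": [0,0,0,0,0,0]
}}

```text
time_s: 20.95
tcp_pos: [0.4416, 0.2572, 0.0525]
ee_rot: [[0.973, -0.232, 0.0], [-0.232, -0.973, 0.0], [0.0, -0.0, -1.0]]
wrist_force: [-0.5, -0.6, 1.9]
gripper_width: 0.004
gripper_force: 1.2
```

>>> {"name": "step_arm", "arguments": {
  "linear": [
    [0,0,0.6]
  ],
  "delta_rot": [
    [0,0,0]
  ],
  "grip": [0]
}}

```text
time_s: 21.08
tcp_pos: [0.4416, 0.2572, 0.0521]
ee_rot: [[0.973, -0.232, -0.0], [-0.232, -0.973, -0.0], [0.0, 0.0, -1.0]]
wrist_force: [-2.8, -1.1, 6.2]
gripper_width: 0.002
gripper_force: 3.0
```

>>> {"name": "step_arm", "arguments": {
  "linear": [
    [0,0,0.4]
  ],
  "delta_rot": [
    [0,0,0]
  ],
  "grip": [0]
}}

```text
time_s: 21.2
tcp_pos: [0.4416, 0.2572, 0.0521]
ee_rot: [[0.973, -0.231, 0.0], [-0.231, -0.973, -0.0], [0.0, 0.0, -1.0]]
wrist_force: [-2.6, -0.8, 7.5]
gripper_width: 0.007
gripper_force: 3.9
```

Blue is home. Now the bell: lift and go over its button.

>>> {"name": "step_arm", "arguments": {
  "linear": [
    [0,0,-45],
    [0,0,-45],
    [43.7,29.7,0],
    [43.7,29.7,0],
    [43.7,29.7,0],
    [43.7,29.7,0],
    [43.7,29.7,0],
    [43.7,29.7,0],
    [0,0,0],
    [0,0,0]
  ],
  "delta_rot": [
    [0,0,0],
    [0,0,0],
    [0,0,0],
    [0,0,0],
    [0,0,0],
    [0,0,0],
    [0,0,0],
    [0,0,0],
    [0,0,0],
    [0,0,0]
  ],
  "grip": [0,0,0,0,0,0,0,0,0,0]
}}

```text
time_s: 22.45
tcp_pos: [0.6548, 0.023, 0.1406]
ee_rot: [[0.973, -0.232, -0.002], [-0.232, -0.973, -0.0], [-0.001, 0.0, -1.0]]
wrist_force: [-0.6, 0.4, -0.4]
gripper_width: 0.003
gripper_force: 0.0
```

```bash
python3 -c "
from wr import *
wrist('bell',.0691,'w_bell.png','bell_top')
cv2.imwrite('pics/bc.png',cv2.resize(cv2.imread('pics/w_bell.png')[140:290,220:420],(800,600)))"
```

```text
tcp [0.6548 0.023  0.1406] F [-0.6  0.4 -0.4] yaw -13.4 t 22.45
lm 0.57 [313.  191.2] [0.6586 0.0247 0.0691]
  tool shift mm [ 3.4 -2.5 71.5]
blob 501 [314.1 192.5] [0.6572 0.024  0.0691] tool shift [ 2.2 -1.5 71.5]
```

View pics/bc.png

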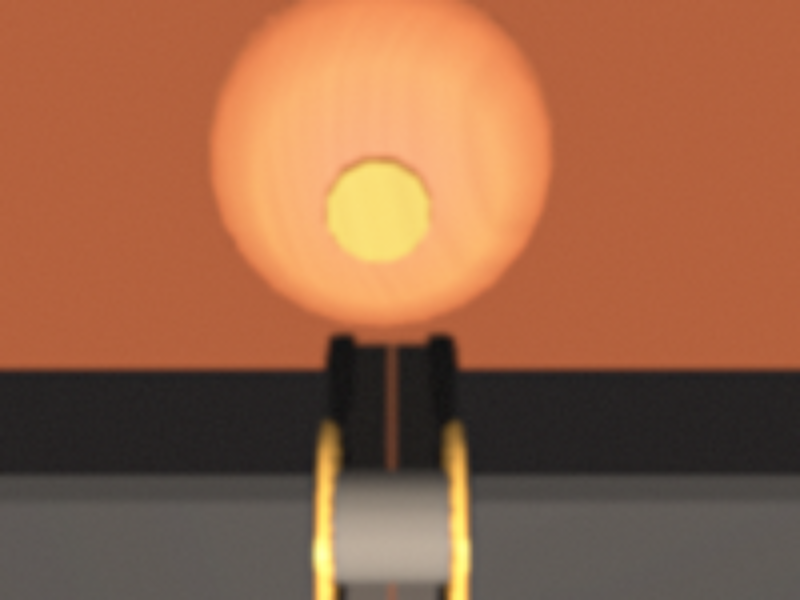

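The button is at (314.5,193) in the wrist view. I'll shift (2.3, -1.5) and descend gently from reported 0.088.

>>> {"name": "step_arm", "arguments": {
  "linear": [
    [2.3,-1.5,15],
    [0,0,20],
    [0,0,14],
    [0,0,3],
    [0,0,0]
  ],
  "delta_rot": [
    [0,0,0],
    [0,0,0],
    [0,0,0],
    [0,0,0],
    [0,0,0]
  ],
  "grip": [0,0,0,0,0]
}}

```text
time_s: 23.18
tcp_pos: [0.6581, 0.0242, 0.0896]
ee_rot: [[0.973, -0.231, 0.0], [-0.231, -0.973, -0.0], [0.0, 0.0, -1.0]]
wrist_force: [0.9, -0.5, 0.0]
gripper_width: 0.007
gripper_force: 0.0
```

>>> {"name": "step_arm", "arguments": {
  "linear": [
    [0,0,2],
    [0,0,2],
    [0,0,2],
    [0,0,2]
  ],
  "delta_rot": [
    [0,0,0],
    [0,0,0],
    [0,0,0],
    [0,0,0]
  ],
  "grip": [0,0,0,0]
}}

```text
time_s: 23.68
tcp_pos: [0.658, 0.024, 0.0815]
ee_rot: [[0.973, -0.232, 0.0], [-0.232, -0.973, 0.0], [0.0, -0.0, -1.0]]
wrist_force: [0.7, -0.2, 0.1]
gripper_width: 0.009
gripper_force: 0.0
```

>>> {"name": "step_arm", "arguments": {
  "linear": [
    [0,0,2],
    [0,0,2],
    [0,0,2],
    [0,0,1]
  ],
  "delta_rot": [
    [0,0,0],
    [0,0,0],
    [0,0,0],
    [0,0,0]
  ],
  "grip": [0,0,0,0]
}}

```text
time_s: 24.18
tcp_pos: [0.6578, 0.024, 0.0743]
ee_rot: [[0.973, -0.232, -0.0], [-0.232, -0.973, -0.0], [-0.0, 0.0, -1.0]]
wrist_force: [0.9, 0.4, 0.8]
gripper_width: 0.008
gripper_force: 0.0
```

>>> {"name": "step_arm", "arguments": {
  "linear": [
    [0,0,1.5],
    [0,0,1.5],
    [0,0,1],
    [0,0,1]
  ],
  "delta_rot": [
    [0,0,0],
    [0,0,0],
    [0,0,0],
    [0,0,0]
  ],
  "grip": [0,0,0,0]
}}

```text
time_s: 24.68
tcp_pos: [0.658, 0.024, 0.0695]
ee_rot: [[0.973, -0.232, 0.0], [-0.232, -0.973, 0.0], [0.0, -0.0, -1.0]]
wrist_force: [0.2, -0.2, -0.3]
gripper_width: 0.008
gripper_force: 0.0
```

>>> {"name": "step_arm", "arguments": {
  "linear": [
    [0,0,1],
    [0,0,1],
    [0,0,1]
  ],
  "delta_rot": [
    [0,0,0],
    [0,0,0],
    [0,0,0]
  ],
  "grip": [0,0,0]
}}

```text
time_s: 25.05
tcp_pos: [0.6579, 0.024, 0.0668]
ee_rot: [[0.973, -0.232, 0.0], [-0.232, -0.973, -0.0], [0.0, -0.0, -1.0]]
wrist_force: [-1.4, -0.9, 2.2]
gripper_width: 0.006
gripper_force: 1.3
```

>>> {"name": "step_arm", "arguments": {
  "linear": [
    [0,0,1]
  ],
  "delta_rot": [
    [0,0,0]
  ],
  "grip": [0]
}}

```text
time_s: 25.18
tcp_pos: [0.658, 0.024, 0.0658]
ee_rot: [[0.973, -0.232, 0.0], [-0.232, -0.973, -0.0], [0.0, -0.0, -1.0]]
wrist_force: [-0.7, 0.8, 2.8]
gripper_width: 0.003
gripper_force: 1.5
```

>>> {"name": "step_arm", "arguments": {
  "linear": [
    [0,0,1],
    [0,0,0.6],
    [0,0,0]
  ],
  "delta_rot": [
    [0,0,0],
    [0,0,0],
    [0,0,0]
  ],
  "grip": [0,0,0]
}}

```text
time_s: 25.55
tcp_pos: [0.658, 0.024, 0.0641]
ee_rot: [[0.973, -0.232, 0.0], [-0.232, -0.973, -0.0], [0.0, -0.0, -1.0]]
wrist_force: [-1.8, -0.6, 3.7]
gripper_width: 0.003
gripper_force: 1.9
```

>>> {"name": "step_arm", "arguments": {
  "linear": [
    [0,0,-2],
    [0,0,-4],
    [0,0,-20],
    [0,0,-40],
    [0,0,-40],
    [0,0,0],
    [0,0,0],
    [0,0,0]
  ],
  "delta_rot": [
    [0,0,0],
    [0,0,0],
    [0,0,0],
    [0,0,0],
    [0,0,0],
    [0,0,0],
    [0,0,0],
    [0,0,0]
  ],
  "grip": [0,0,0,0,0,0,0,0]
}}

```text
time_s: 26.55
tcp_pos: [0.657, 0.0239, 0.1681]
ee_rot: [[0.973, -0.232, -0.003], [-0.232, -0.973, -0.0], [-0.003, 0.001, -1.0]]
wrist_force: [1.5, 0.7, -0.3]
gripper_width: 0.008
gripper_force: 0.0
```

```bash
python3 -c "
from loc import *
c=capture('scene')
for k,g in G.items():
  b=blob(c,w2c(c),k,g); print(k,b and np.round(b[1],1))"
```

```text
red [260.  283.8]
white [294.2 218.9]
black [328.5 176.9]
blue [347.  137.6]
bell [380.3 218. ]
```

Red, white and blue each sit about 2.5 px lower in the scene view than at the start. Black and the bell have not moved, and 3.7 N on the bell's button is past the ring point.

```bash
python3 -c "
from station import *
print(finish_job())"
```

```text
the job is handed in; nothing more can be done
None
```

The job is handed in: red, white and blue were pushed fully home in that order, black is still standing, and the 85 mm bell's button was pressed to about 5 of its 6 mm (it rings from 3) and let go; the final check showed black and the bell unmoved, and the judge gave no verdict.

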